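# Press the round mosaic stone home

## Robot

A 6-joint arm with a two-finger parallel gripper is mounted at the origin on the work surface. World frame = base frame: x ahead of the robot, y to its left, z up, the work surface at z = 0. Lengths are in m, angles in rad, forces in N, time in s.
With the tool pointing down it reaches from about 0.35 to 0.775 m from the base axis. Payload 5.5 kg.
Tool frame: the origin (TCP) lies on the centre line of the jaws, within the pads' length; the fingertips stand 11 mm ahead of it and the grasp point (between the pads) lies 8 mm behind it (env.tip_extent is the distance from the TCP to the fingertips, in m); z points along the fingers, y is the line along which they close (so a half turn about z gives the same grasp; the last joint's range is limited). The gripper opens to 85 mm and grips with 20 to 120 N. Pads are 22 mm wide; open, the fingers measure 114 mm over their backs; the gripper's body (76 mm by 85 mm) begins 54 mm behind the grasp point. The pads swing forward as they close: fully open they stand 13 mm farther back than shut.
Start: joints at [-1.262, 0.313, 0.046, 1.304, 0, 1.431], TCP at [0.249, -0.518, 0.222] pointing down, gripper open.
Joint ranges: [-2.76, 2.76], [-0.86, 1.69], [-1.03, 1.26], [-2.2, 2.34], [-1.47, 1.5], [-3.14, 3.14]. Speed limits (rad/s): [2.57, 2.57, 3.14, 3.14, 3.14, 3.14].

## Interface

Orientations are given as a unit quaternion [w, x, y, z].
In Python, from workcell import env gives the robot as it stands.
- The arm moves only by the shell command python3 -m jog 'ROWS' [FORCE]. ROWS is JSON, a list of rows, each a list of 5 numbers: the gripper's target within -1 to 1 (shut at 1, half-way at 0, fully open at -1), then the shift along the tool's x, y, z in m, then the turn about the tool's z in degrees. In form: [[fingers, tx, ty, tz, turn], ...]. A call has 1 to 5 rows; each row shifts and turns the commanded pose from where the row before left it, along the tool's axes as they then stand; what a row does not reach is not made up. A row lasts 1/12 s, in which the tool goes at most 41.7 mm and 7.16 degrees, less where a joint would pass 70% of its speed; a pose out of reach is approached as far as the arm can. A call is refused whole if a number of a shift passes 0.0417 or a number of a turn 7.16, either way. A call with a gripper value outside its range is refused whole. The fingers move at their own pace and stop on an object; FORCE is the grip in N (left out, the last holds). Time passes only in rows, so rows that do not move let the fingers close. It gives the time, the measured TCP pose, the force, the opening and the grip force at its end, in the units of the state.
- env.get_state(): the state, without advancing time (a new reading comes with each control period).
- env.read_camera(name): name is "scene" or "top"; returns a dict with "img" (480x640x3 uint8, red, green, blue), "fov_y" (degrees; the focal length in pixels is half the picture's height over the tangent of half this angle, whatever the lens; pixels are square), "cx", "cy" (the principal point, pixels), "T" (4x4, takes a point from camera to world coordinates). Camera axes: x right, y up, looking along -z (the intrinsics and any distortion apply to the point x, -y, -z); pixel columns grow to the right and rows downward; lengths in m; the calibration is good to about 2 mm. A picture is of the moment at which its call begins. There is no depth.
- env.hand_in(): hands the job in; it is judged then, once.
The state is a dict: "clock": time; "joint_pos": joint angles; "qvel": joint speeds; "tau": joint torques, N m; "tcp_pos": TCP position; "orientation": TCP orientation; "wrist_force": force on the tool from outside, world axes, zero at the start; "ft_torque": the same for the moment, N m; "finger_gap": finger opening in m; "grip_force": force on a finger pad.
Only numpy, scipy, OpenCV 4.12 (cv2) and the standard library are available. Lean on these libraries where they do the work, as an engineer would, in place of code of your own. Each camera call takes 0.05 s, during which the arm holds its last target. There are 200 camera calls.

## Task

Four stone pieces - round, square, long strip and triangle - stand proud of their pockets in the dark grey mosaic jig, and only the round one is ready to be seated. With the fingertips, gently press the round piece straight down until it is fully home, level with the border stones, then withdraw clear of everything. Do not touch the other three pieces, do not grasp or lift the round one, and leave all the loose things lying about where they are.

Things in the scene. Friction and masses are not known exactly. Their poses are not given: they have to be found in the camera images.
- jig: Setting jig: dark grey painted wooden board 314 x 314 mm, 28 mm thick, lying flat on the table, with a border row of small seated stones round its edge whose tops stand 4 mm above the board's top (32 mm above the table). Origin: centre of its underside; x and y along its sides, z up. The four stone pieces stand in a 110 mm square about its centre, in any order.
- round (a joint): How far the round piece has been pressed into its pocket, m: starts between 0.002 and 0.004, grows as it goes down, 0.010 is fully home against the pocket floor. It slides straight down only, against a steady friction of about 4 N, and stays where it is left.
- round_top (a point): Centre of the top face of the round piece: pale stone, seen from above a disc, 42 mm in diameter, flat top. It starts standing 10 to 12 mm proud of the board's top (10 mm travel from all the way up to home); z up. This is the one to press; when home its top stands 4 mm above the board, level with the border stones. Nothing loose lies within 45 mm of its centre.
- square_top (a point): Centre of the top face of the square piece: pale stone, seen from above a square, 40 x 40 mm, flat top. It starts standing 10 to 12 mm proud of the board's top (10 mm travel from all the way up to home); z up. To be left untouched; it too slides down if pushed.
- slip_top (a point): Centre of the top face of the slip piece: pale stone, seen from above a long narrow strip, 22 x 60 mm, flat top. It starts standing 10 to 12 mm proud of the board's top (10 mm travel from all the way up to home); z up. To be left untouched; it too slides down if pushed.
- triangle_top (a point): Centre of the top face of the triangle piece: pale stone, seen from above an equal-sided triangle, 52 mm a side, flat top. It starts standing 10 to 12 mm proud of the board's top (10 mm travel from all the way up to home); z up. To be left untouched; it too slides down if pushed.
- chip: Loose brown stone cube, 18 mm, lying on the board near its middle between the four pieces. Origin: centre of its underside.
- blank: Loose grey stone block 30 x 16 x 16 mm lying on the board near its +y edge. Origin: centre of its underside.
- pot: Small white jar, 30 mm in diameter, 36 mm tall, standing on the board near its -y edge. Origin: centre of its underside.
- hammer: Hammer lying on the table beside the board's +y edge. Origin: at its underside.
- brush: Brush lying on the table beside the board's -y edge. Origin: at its underside.
- water: Clear bottle, 64 mm in diameter, 200 mm tall, standing on the table some 270 mm from the board's centre on the -y side. Origin: centre of its underside.
- dish: Steel bowl, 90 mm across, 35 mm tall, on the table on the far side of the hammer from the board. Origin: centre of its underside.

How it is judged:
On the way:
1. the fingers press the round piece down to its home depth (value of joint round above 0.0085 m and contact force between the fingers and round above 0.5 N).
At the end, for the whole second after the job is handed in: The round piece is home to within 1.5 mm (pressed in by more than 8.5 mm of its 10 mm) and stays so; the square, strip and triangle pieces are within 1.5 mm of where they began; every loose thing is at rest within 10 mm of where it began (value of joint round between 0.0085 and 0.0115 m and distance of each of square_top, slip_top, triangle_top from where it was at the start of the episode below 0.0015 m and distance of each of chip, blank, pot, hammer, brush, water, dish from where it was at the start of the episode below 0.01 m and linear speed of each of chip, blank, pot, hammer, brush, water, dish below 0.02 m/s); the robot touches nothing.
It fails at once if the square, strip or triangle piece is touched or shifted (contact force between any of the arm, the fingers and square above 0.5 N or distance of any of square_top, slip_top, triangle_top from where it was at the start of the episode above 0.0015 m or contact force between any of the arm, the fingers and slip above 0.5 N or contact force between any of the arm, the fingers and triangle above 0.5 N).
It fails at once if a loose thing is disturbed (moved more than 10 mm) (distance of any of chip, blank, pot, hammer, brush, water, dish from where it was at the start of the episode above 0.01 m).
It fails at once if the round piece is pulled up out of its pocket instead of pressed (value of joint round below 0.0006 m).
It fails at once if the round piece is pressed hard (over 40 N) (contact force between anything else and round above 40 N).
It also fails if it takes over 35 s, if anything falls off the work surface, if the arm or the gripper's body presses on something with over 40 N, if the wrist force passes 120 N, or if a joint passes its speed limit or range.

## Working session

There is one attempt and no reset: what is moved stays moved. The work goes in short steps, Python scripts to look and compute and a shell command to move; the robot and the scene stay as the last step left them, time stands still between calls to the robot, and variables do not carry over. Pictures are saved under pics/ and viewed, at most 10 in all, crops included, and the job is handed in when it is done.

```bash
mkdir -p pics; python3 - <<'E'
from workcell import env
import cv2,numpy as np
for n in("top","scene"):
    c=env.read_camera(n); cv2.imwrite(f"pics/{n}0.png",c["img"][:,:,::-1]); print({k:v for k,v in c.items() if k!="img"})
s=env.get_state(); print(s, env.tip_extent)
E
```

```text
{'fov_y': 47.155426955027906, 'cx': 327.2903758541272, 'cy': 236.2430694308113, 'T': array([[ 0.00964879,  0.98630014, -0.1646783 ,  0.39105961],
       [-0.99986842,  0.01166389,  0.01127396,  0.0711311 ],
       [ 0.01304029,  0.16454786,  0.9862829 ,  1.08506901],
       [ 0.        ,  0.        ,  0.        ,  1.        ]])}
{'fov_y': 53.918361210131515, 'cx': 326.18827932090215, 'cy': 238.924131783361, 'T': array([[ 6.70491072e-01, -4.67427494e-01,  5.76153851e-01,
         1.13978437e+00],
       [ 7.41917064e-01,  4.21494738e-01, -5.21441517e-01,
        -4.16689389e-01],
       [ 8.90285355e-04,  7.77080256e-01,  6.29400893e-01,
         6.49474791e-01],
       [ 0.00000000e+00,  0.00000000e+00,  0.00000000e+00,
         1.00000000e+00]])}
{'clock': 0.1, 'joint_pos': array([-1.26159089e+00,  3.13888246e-01,  4.51555306e-02,  1.30360483e+00,
       -1.64057734e-05,  1.43121066e+00]), 'qvel': array([-1.14195129e-03, -2.78028504e-03,  2.89299854e-03, -6.10203855e-04,
       -4.51776687e-05, -1.38149604e-03]), 'tau': array([ 3.21976819e-03, -4.81725883e+01,  2.99243778e+01,  1.26943504e-02,
       -8.41667497e-05,  3.59294802e-06]), 'tcp_pos': array([ 0.24933778, -0.5176379 ,  0.22144487]), 'orientation': array([-7.67143103e-04,  9.74928495e-01,  2.22517048e-01, -7.34502305e-05]), 'wrist_force': array([ 0.2297221 ,  0.57344989, -0.27993869]), 'ft_torque': array([0.00899933, 0.0311377 , 0.00128968]), 'grip_force': 0.0, 'finger_gap': 0.08555555402403026} 0.011
```

View pics/top0.png

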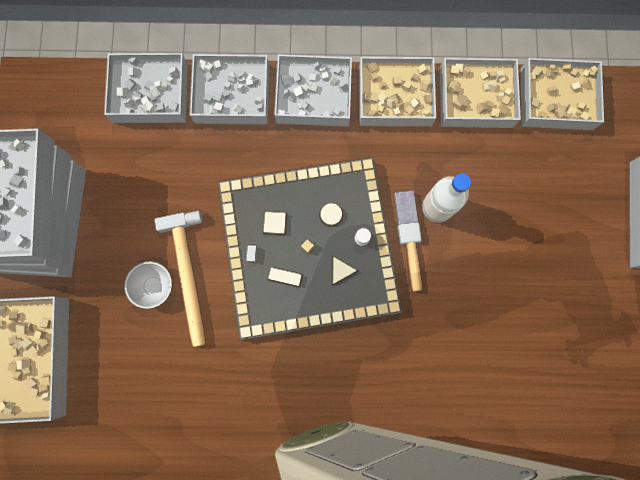

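View pics/scene0.png

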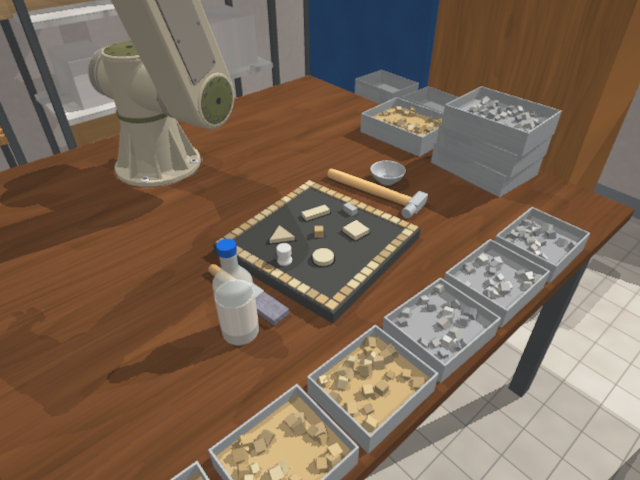

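Top picture: round at about (331,214), pot (363,237), square (274,223), triangle (343,270), strip (284,276), chip (307,246), bottle (445,195). In the scene picture the round is at about (323,257), the pot at (284,254).

```bash
cat > h.py <<'E'
import numpy as np,cv2
def ray(c,u,v):
    f=240/np.tan(np.radians(c["fov_y"])/2)
    d=c["T"][:3,:3]@np.array([(u-c["cx"])/f,-(v-c["cy"])/f,-1]); return c["T"][:3,3],d
def onz(c,u,v,z):
    o,d=ray(c,u,v); return (o+d*(z-o[2])/d[2])
def proj(c,p):
    f=240/np.tan(np.radians(c["fov_y"])/2)
    q=c["T"][:3,:3].T@(np.asarray(p)-c["T"][:3,3]); return np.array([c["cx"]-f*q[0]/q[2],c["cy"]+f*q[1]/q[2]])
def tri(a,pa,b,pb):
    o1,d1=ray(a,*pa);o2,d2=ray(b,*pb)
    t=np.linalg.lstsq(np.c_[d1,-d2],o2-o1,rcond=None)[0]
    p,q=o1+d1*t[0],o2+d2*t[1]; return (p+q)/2,np.linalg.norm(p-q)
E
python3 - <<'E'
from h import *
from workcell import env
T=env.read_camera("top");S=env.read_camera("scene")
def blob(c,u,v,th=35):
    im=c["img"].astype(int); seed=im[v-1:v+2,u-1:u+2].mean((0,1))
    m=(np.abs(im-seed).max(2)<th).astype(np.uint8)
    n,l,st,ce=cv2.connectedComponentsWithStats(m,connectivity=4); k=l[v,u]
    return ce[k],st[k]
for n,a,b in(("round",(331,214),(323,255)),("square",(274,223),(356,230)),("tri",(343,270),(282,236)),("slip",(284,276),(316,213)),("pot",(362,235),(284,249)),("chip",(307,245),(319,231))):
    pa,sa=blob(T,*a);pb,sb=blob(S,*b)
    print(n,pa.round(1),sa[2:],pb.round(1),sb[2:],"z.039:",onz(T,*pa,.039).round(4),onz(S,*pb,.039).round(4),tri(T,pa,S,pb))
for q in((220,183),(372,159),(400,313),(241,339)): print(onz(T,*q,.028).round(3))
for nm,c,(x,y) in(("t",T,(331,214)),("s",S,(323,257))):
    cv2.imwrite(f"pics/c{nm}.png",cv2.resize(c["img"][y-70:y+80,x-100:x+100,::-1],None,fx=4,fy=4,interpolation=cv2.INTER_NEAREST))
E
```

```text
round [330.9 213.5] [ 21  20 334] [322.7 254.8] [ 21  14 211] z.039: [0.6105 0.0527 0.039 ] [0.6133 0.0506 0.039 ] (array([0.61106313, 0.05262471, 0.03635079]), np.float64(3.431676503035812e-05))
square [274.2 222.1] [ 21  21 398] [355.6 227.8] [ 24  16 207] z.039: [0.5921 0.1622 0.039 ] [0.5948 0.1604 0.039 ] (array([0.59268313, 0.16247485, 0.03665678]), np.float64(0.0002651720299946637))
tri [340.8 270.1] [ 23  25 303] [280.7 233.5] [ 22  14 157] z.039: [0.5005 0.0328 0.039 ] [0.5042 0.0307 0.039 ] (array([0.50089395, 0.0328214 , 0.03592714]), np.float64(0.0003514597965090546))
slip [284.4 276.4] [ 32  18 333] [315.  210.6] [ 27  13 163] z.039: [0.4873 0.14   0.039 ] [0.4902 0.1378 0.039 ] (array([0.48751967, 0.1401477 , 0.03645584]), np.float64(0.0001580383431504305))
pot [362.5 235.3] [ 16  15 172] [283.6 247.4] [14  9 96] z.039: [ 0.5683 -0.0089  0.039 ] [0.5437 0.0073 0.039 ] (array([ 0.56464371, -0.00738096,  0.0603213 ]), np.float64(0.0003085255561321052))
chip [307.1 245.3] [12 12 77] [318.8 231.3] [ 9 10 19] z.039: [0.5476 0.0979 0.039 ] [0.5517 0.0947 0.039 ] (array([0.54813129, 0.09793026, 0.03526911]), np.float64(0.00012853473040999467))
[0.672 0.272 0.028]
[ 0.725 -0.029  0.028]
[ 0.421 -0.081  0.028]
[0.369 0.22  0.028]
```

View pics/ct.png

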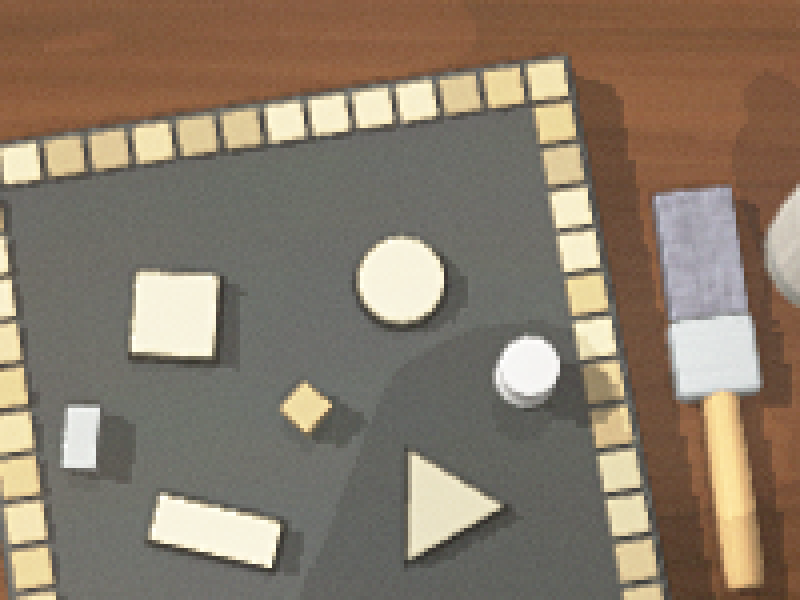

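```bash
python3 -m jog '[[1,0,0,-0.03,0],[1,0,0,-0.04,0],[1,0.01,-0.006,-0.01,0],[1,0.025,-0.0155,0,0],[1,0.033,-0.0205,0,0]]' 20
python3 -m jog '[[1,0.033,-0.0205,0,0],[1,0.033,-0.0205,0,0],[1,0.033,-0.0205,0,0],[1,0.033,-0.0205,0,0],[1,0.033,-0.0205,0,0]]'
python3 -m jog '[[1,0.033,-0.0205,0,0],[1,0.033,-0.0205,0,0],[1,0.033,-0.0205,0,0],[1,0.033,-0.0205,0,0],[1,0.033,-0.0205,0,0]]'
python3 -m jog '[[1,0.033,-0.0205,0,0],[1,0.033,-0.0205,0,0],[1,0.033,-0.0205,0,0],[1,0.02,-0.0125,0,0],[1,0,0,0,0]]'
cat >> h.py <<'E'
def todo(env,p):
    from scipy.spatial.transform import Rotation as R
    s=env.get_state(); r=R.from_quat(np.roll(s["orientation"],-1)); t=r.as_matrix()
    print("tcp",s["tcp_pos"].round(4),"tilt z",t[:,2].round(4),"gap",s["finger_gap"],"F",s["wrist_force"].round(2),"t",s["clock"],"shift",(t.T@(np.array(p)-s["tcp_pos"])).round(4))
E
python3 -c "
from h import *
from workcell import env
todo(env,[.611,.0525,.06])"
```

```text
clock: 0.62
tcp_pos: [0.2923, -0.4524, 0.3029]
orientation: [0.002, 0.975, 0.221, 0.0]
wrist_force: [1.2, -0.1, -0.0]
finger_gap: 0.0257
grip_force: 0.0
clock: 1.03
tcp_pos: [0.3973, -0.2851, 0.3023]
orientation: [0.0, 0.975, 0.222, 0.0]
wrist_force: [0.9, 0.3, 0.4]
finger_gap: -0.0001
grip_force: 0.0
clock: 1.45
tcp_pos: [0.5016, -0.1209, 0.3024]
orientation: [0.0, 0.975, 0.223, 0.0]
wrist_force: [1.2, -0.0, 1.0]
finger_gap: -0.0
grip_force: 0.0
clock: 1.87
tcp_pos: [0.5778, -0.0004, 0.3014]
orientation: [-0.001, 0.974, 0.225, 0.0]
wrist_force: [-0.5, -0.3, 0.1]
finger_gap: 0.0001
grip_force: 0.0
tcp [ 5.778e-01 -4.000e-04  3.014e-01] tilt z [ 3.0e-04  1.3e-03 -1.0e+00] gap 9.987669296672682e-05 F [-0.47 -0.3   0.09] t 1.8667 shift [ 0.0529 -0.0328  0.2415]
```

```bash
python3 -m jog '[[1,0.03,-0.018,0,0],[1,0.02,-0.013,0,0],[1,0.003,-0.002,0.02,0],[1,0,0,0.04,0],[1,0,0,0.04,0]]'
python3 -m jog '[[1,0,0,0.04,0],[1,0,0,0.04,0],[1,0,0,0.03,0],[1,0,0,0.01,0],[1,0,0,0,0]]'
python3 - <<'E'
from h import *
from workcell import env
todo(env,[.611,.0525,.05])
ims=[]
for n in("top","scene"):
    c=env.read_camera(n); x,y=(331,214) if n=="top" else (323,240)
    ims.append(cv2.resize(c["img"][y-75:y+75,x-50:x+50,::-1],None,fx=4,fy=4,interpolation=cv2.INTER_CUBIC))
cv2.imwrite("pics/above.png",np.hstack(ims))
E
```

```text
clock: 2.28
tcp_pos: [0.6108, 0.0482, 0.2026]
orientation: [0.001, 0.975, 0.223, 0.002]
wrist_force: [0.5, -0.1, 0.2]
finger_gap: -0.0004
grip_force: 0.0
clock: 2.7
tcp_pos: [0.6067, 0.0477, 0.0791]
orientation: [-0.001, 0.975, 0.222, -0.003]
wrist_force: [-0.5, -0.6, 0.0]
finger_gap: -0.0002
grip_force: 0.0
tcp [0.6067 0.0477 0.0791] tilt z [-6.4e-03  1.0e-04 -1.0e+00] gap -0.0002153334414046643 F [-0.5  -0.65  0.05] t 2.7 shift [ 0.0061 -0.0024  0.0291]
```

View pics/above.png

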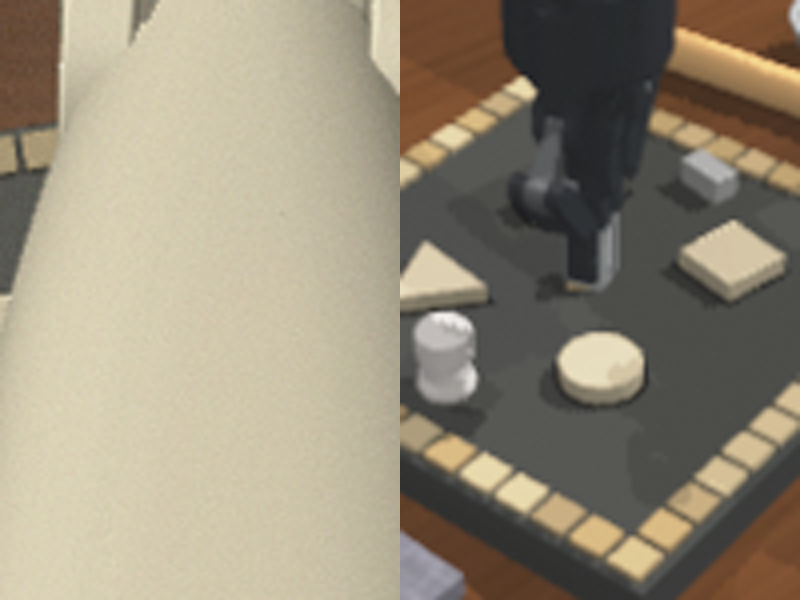

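The scene crop shows the shut fingertips at about pixel (320,236), behind the disc at (323,255) as seen by this camera. The chip is hidden behind the fingers. I'll check this against the projection of the tip position.

```bash
python3 - <<'E'
from h import *
from workcell import env
c=env.read_camera("scene"); todo(env,[.611,.0525,.05])
p=env.get_state()["tcp_pos"]; p[2]-=.011
print(proj(c,p),proj(c,[.611,.0525,.0365]),onz(c,320.5,236,p[2]))
E
```

```text
tcp [0.6112 0.0478 0.0846] tilt z [ 3.8e-03 -3.0e-04 -1.0e+00] gap -0.0003235825398992787 F [ 0.15  1.26 -0.13] t 2.85 shift [ 0.0018 -0.0044  0.0346]
[320.81773367 241.31830195] [322.66050889 254.76908422] [0.59849597 0.05819913 0.07364893]
```

```bash
python3 -m jog '[[1,0,0,0,0],[1,0,0,0,0],[1,0,0,0,0]]'
python3 - <<'E'
from h import *
from workcell import env
c=env.read_camera("scene"); todo(env,[.611,.0525,.05])
c=env.read_camera("scene"); todo(env,[.611,.0525,.05])
p=env.get_state()["tcp_pos"]; p[2]-=.011
print(proj(c,p))
cv2.imwrite("pics/s2.png",cv2.resize(c["img"][200:275,275:375,::-1],None,fx=8,fy=8,interpolation=cv2.INTER_CUBIC))
E
```

```text
clock: 3.1
tcp_pos: [0.6107, 0.0481, 0.084]
orientation: [0.0, 0.975, 0.223, 0.001]
wrist_force: [-0.2, 0.1, -0.3]
finger_gap: -0.0003
grip_force: 0.0
tcp [0.6103 0.0481 0.0836] tilt z [ 2.3e-03 -2.0e-04 -1.0e+00] gap 4.048896303531847e-05 F [ 0.5  -0.94  0.17] t 3.15 shift [ 0.0025 -0.0037  0.0336]
tcp [0.61   0.0481 0.0832] tilt z [ 1.6e-03 -2.0e-04 -1.0e+00] gap 0.00029847245049200333 F [ 0.56  0.11 -0.31] t 3.2 shift [ 0.0027 -0.0035  0.0332]
[320.56954258 241.54500503]
```

View pics/s2.png

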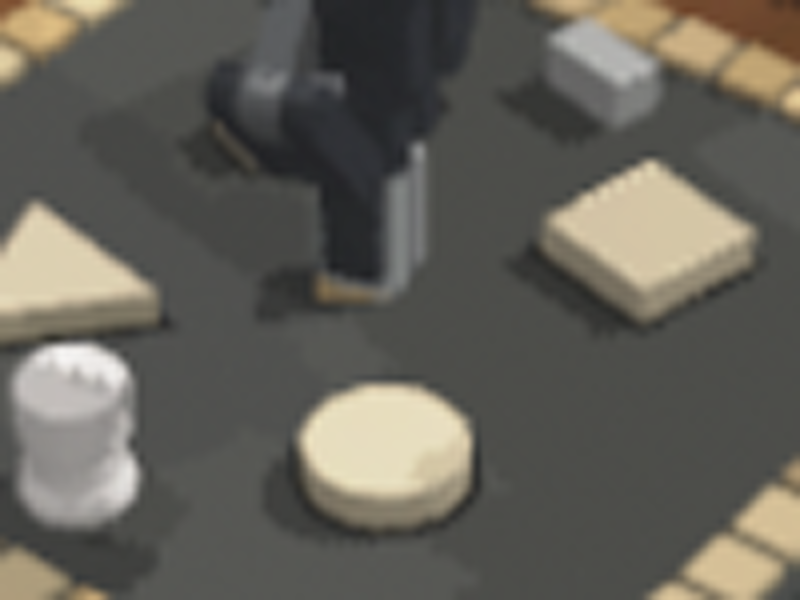

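The fingertip bottom shows at about (321,236), roughly 9 px higher than predicted, while the disc is at (323,255). I'll descend gradually, watching the force, and look again closer to the disc.

```bash
python3 -m jog '[[1,0.002,-0.004,0.005,0],[1,0,0,0.005,0],[1,0,0,0.005,0],[1,0,0,0,0],[1,0,0,0,0]]'
python3 -m jog '[[1,0,0,0,0],[1,0,0,0,0],[1,0,0,0,0]]'
python3 - <<'E'
from h import *
from workcell import env
c=env.read_camera("scene"); todo(env,[.611,.0525,.05])
p=env.get_state()["tcp_pos"]; p[2]-=.011
print(proj(c,p))
cv2.imwrite("pics/s3.png",cv2.resize(c["img"][200:275,275:375,::-1],None,fx=8,fy=8,interpolation=cv2.INTER_CUBIC))
E
```

```text
clock: 3.62
tcp_pos: [0.6088, 0.0527, 0.0663]
orientation: [-0.0, 0.975, 0.223, -0.001]
wrist_force: [-0.5, -0.1, 0.2]
finger_gap: -0.0001
grip_force: 0.0
clock: 3.87
tcp_pos: [0.6097, 0.0526, 0.0674]
orientation: [0.0, 0.975, 0.222, 0.0]
wrist_force: [0.2, 0.1, -0.6]
finger_gap: 0.0002
grip_force: 0.0
tcp [0.6097 0.0525 0.0674] tilt z [ 5.e-04 -1.e-04 -1.e+00] gap 9.204096768730104e-05 F [0.05 0.22 0.46] t 3.9167 shift [0.0011 0.0006 0.0174]
[322.20502062 246.75170971]
```

View pics/s3.png

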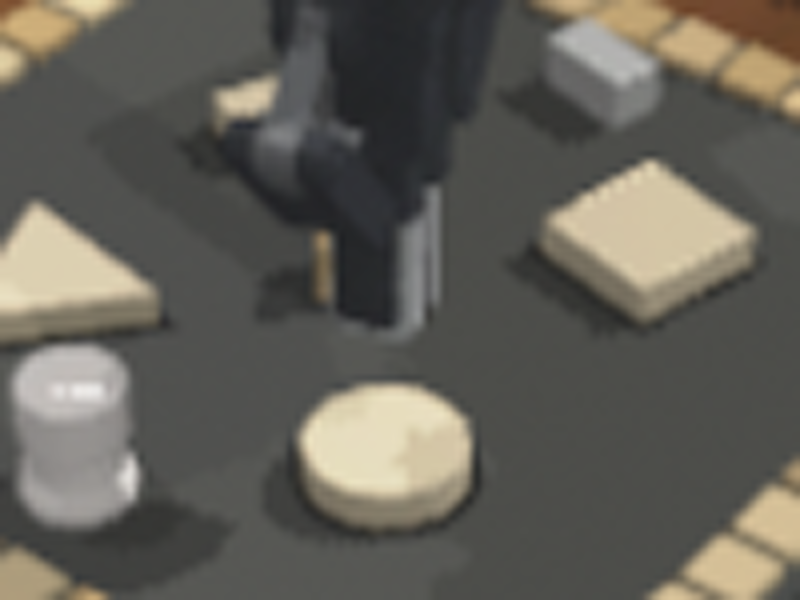

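Tip bottom is now at (323.5,241), still about 20 mm further up than expected, with the disc at (323,255); the column agrees. I'll keep descending in small guarded steps.

```bash
python3 -m jog '[[1,0.001,0,0.004,0],[1,0,0,0.004,0],[1,0,0,0,0],[1,0,0,0,0],[1,0,0,0,0]]'
python3 - <<'E'
from h import *
from workcell import env
c=env.read_camera("scene"); todo(env,[.611,.0525,.05])
p=env.get_state()["tcp_pos"]; p[2]-=.011
print(proj(c,p), proj(c,p-[0,0,.01])-proj(c,p))
t=env.read_camera("top")
a=cv2.resize(c["img"][200:275,275:375,::-1],None,fx=7,fy=7,interpolation=cv2.INTER_CUBIC)[:,:400]
b=cv2.resize(t["img"][150:350,240:400,::-1],None,fx=2.6,fy=2.625)[:,:400]
cv2.imwrite("pics/s4.png",np.hstack([a,b]))
E
```

```text
clock: 4.33
tcp_pos: [0.6103, 0.0531, 0.059]
orientation: [-0.0, 0.975, 0.223, -0.0]
wrist_force: [-0.6, -0.8, 0.3]
finger_gap: -0.0001
grip_force: 0.0
tcp [0.6104 0.053  0.0592] tilt z [-1.e-04 -1.e-04 -1.e+00] gap -0.00023521690079719834 F [ 0.84  1.39 -0.54] t 4.3833 shift [0.0003 0.0007 0.0092]
[322.6385208  250.02033656] [0.0194086  3.84813043]
```

View pics/s4.png

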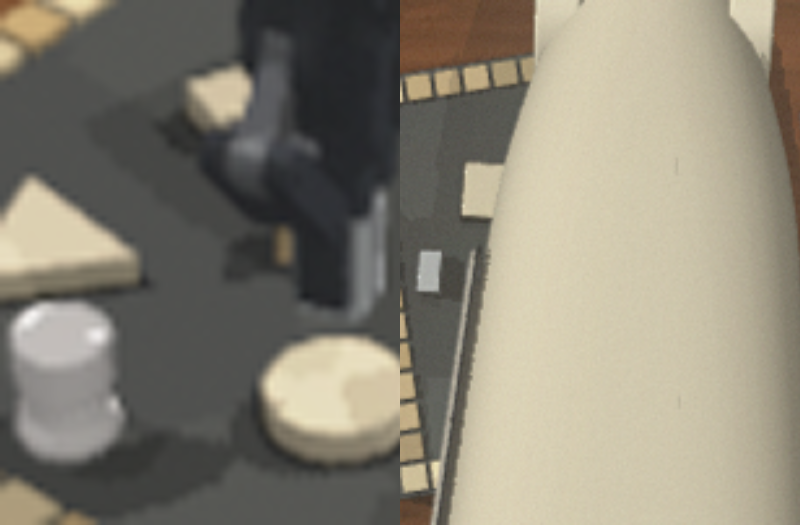

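Tip bottom is now at about (325,245.5). The disc is unobstructed and no contact yet. Neighbours are far, so I'll continue the guarded descent.

```bash
python3 -m jog '[[1,0,0,0.003,0],[1,0,0,0.003,0],[1,0,0,0,0],[1,0,0,0,0]]'; python3 -m jog '[[1,0,0,0.002,0],[1,0,0,0.001,0],[1,0,0,0,0],[1,0,0,0,0]]'; python3 -m jog '[[1,0,0,0.002,0],[1,0,0,0.001,0],[1,0,0,0,0],[1,0,0,0,0]]'
```

```text
clock: 4.77
tcp_pos: [0.6101, 0.053, 0.0528]
orientation: [-0.0, 0.975, 0.222, -0.0]
wrist_force: [0.2, 0.1, 0.6]
finger_gap: 0.0
grip_force: 0.0
clock: 5.1
tcp_pos: [0.6103, 0.053, 0.0501]
orientation: [0.0, 0.975, 0.223, -0.0]
wrist_force: [0.2, 1.8, -0.2]
finger_gap: -0.0
grip_force: 0.0
clock: 5.43
tcp_pos: [0.6103, 0.0531, 0.0471]
orientation: [0.0, 0.975, 0.223, -0.0]
wrist_force: [0.3, 0.8, 0.5]
finger_gap: 0.0003
grip_force: 0.0
```

```bash
python3 - <<'E'
from h import *
from workcell import env
c=env.read_camera("scene")
cv2.imwrite("pics/s5.png",cv2.resize(c["img"][200:275,275:375,::-1],None,fx=8,fy=8,interpolation=cv2.INTER_CUBIC))
E
```

```text
(no output)
```

View pics/s5.png

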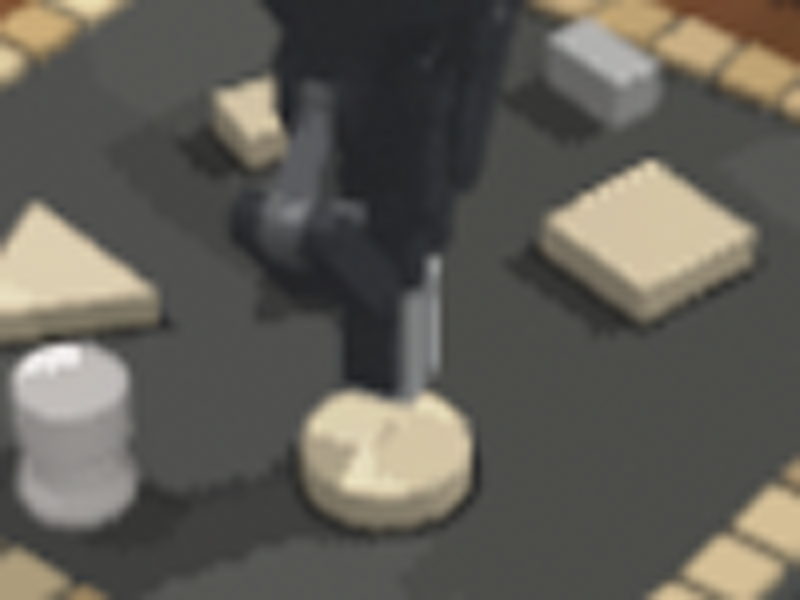

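Tips at about (324,249), overlapping the disc's rear edge in view, still hovering: their shadow lies apart on the disc and there is no force. I'll continue down.

```bash
for i in 1; do python3 -m jog '[[1,0,0,0.002,0],[1,0,0,0.001,0],[1,0,0,0,0],[1,0,0,0,0]]'; done;  python3 -m jog '[[1,0,0,0.002,0],[1,0,0,0.001,0],[1,0,0,0,0],[1,0,0,0,0]]'; python3 - <<'E'
from h import *
from workcell import env
c=env.read_camera("scene")
cv2.imwrite("pics/s6.png",cv2.resize(c["img"][200:275,275:375,::-1],None,fx=8,fy=8,interpolation=cv2.INTER_CUBIC))
E
```

```text
clock: 5.82
tcp_pos: [0.6103, 0.0531, 0.044]
orientation: [0.0, 0.975, 0.223, -0.0]
wrist_force: [0.4, 0.6, 0.1]
finger_gap: -0.0001
grip_force: 0.0
clock: 6.15
tcp_pos: [0.6103, 0.053, 0.041]
orientation: [0.0, 0.975, 0.223, -0.0]
wrist_force: [-0.1, -0.3, 0.1]
finger_gap: -0.0004
grip_force: 0.0
```

View pics/s6.png

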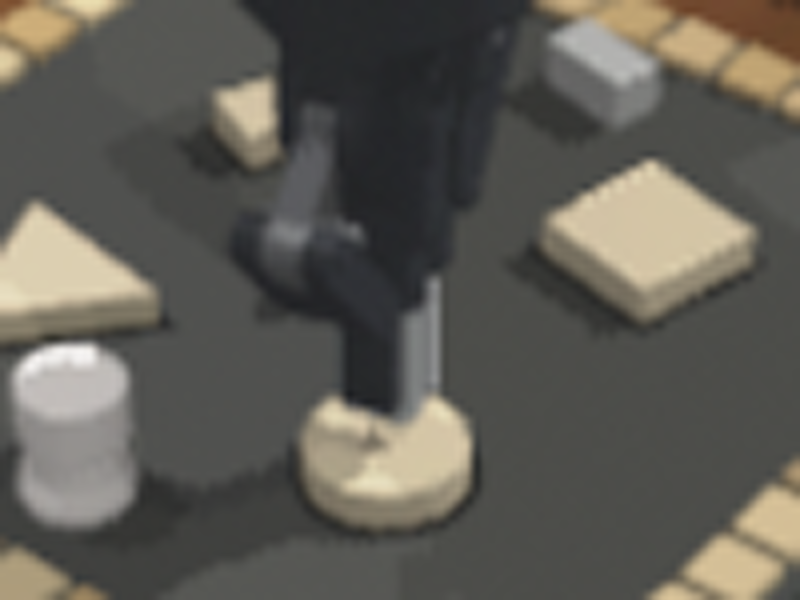

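Tips at about (325,252); the gap between tip and shadow is closing, still no force. I'll go down in 1–2 mm steps, reading the force.

```bash
python3 -m jog '[[1,0,0,0.001,0],[1,0,0,0.001,0],[1,0,0,0,0]]' | egrep 'tcp|wrist'; python3 -m jog '[[1,0,0,0.001,0],[1,0,0,0.001,0],[1,0,0,0,0]]'| egrep 'tcp|wrist'; python3 -m jog '[[1,0,0,0.001,0],[1,0,0,0.001,0]]'| egrep 'tcp|wrist'
```

```text
tcp_pos: [0.6103, 0.053, 0.0389]
wrist_force: [-0.3, -0.9, -0.0]
tcp_pos: [0.6103, 0.0531, 0.0369]
wrist_force: [-0.8, -0.4, -0.5]
tcp_pos: [0.6105, 0.0531, 0.0352]
wrist_force: [0.4, 0.7, -0.4]
```

```bash
python3 -m jog '[[1,0,0,0.001,0],[1,0,0,0.001,0]]' | egrep 'tcp|wrist'; python3 -m jog '[[1,0,0,0.001,0],[1,0,0,0.001,0]]'| egrep 'tcp|wrist'; python3 - <<'E'
from h import *
from workcell import env
c=env.read_camera("scene")
cv2.imwrite("pics/s7.png",cv2.resize(c["img"][200:275,275:375,::-1],None,fx=8,fy=8,interpolation=cv2.INTER_CUBIC))
E
```

```text
tcp_pos: [0.6104, 0.053, 0.033]
wrist_force: [0.1, -0.9, 1.1]
tcp_pos: [0.6104, 0.0531, 0.0311]
wrist_force: [0.9, -0.1, 0.7]
```

```bash
python3 -m jog '[[1,0,0,0.001,0]]' | egrep 'tcp|wrist'; python3 -m jog '[[1,0,0,0.001,0]]'| egrep 'tcp|wrist';  python3 -m jog '[[1,0,0,0.001,0]]'| egrep 'tcp|wrist'
```

```text
tcp_pos: [0.6104, 0.053, 0.0303]
wrist_force: [-1.2, 0.5, 4.3]
tcp_pos: [0.6104, 0.053, 0.0295]
wrist_force: [-1.5, -0.4, 3.7]
tcp_pos: [0.6104, 0.0531, 0.0285]
wrist_force: [-1.9, 0.2, 3.7]
```

Contact at TCP z ≈ 0.031, with a steady 4 N: the piece is sliding. I'll press on until the force rises at the pocket floor.

```bash
for_=1; python3 -m jog '[[1,0,0,0.001,0]]' | egrep 'tcp|wrist'; python3 -m jog '[[1,0,0,0.001,0]]'| egrep 'tcp|wrist';  python3 -m jog '[[1,0,0,0.001,0]]'| egrep 'tcp|wrist'; python3 -m jog '[[1,0,0,0.0005,0]]'| egrep 'tcp|wrist'
```

```text
tcp_pos: [0.6104, 0.053, 0.0274]
wrist_force: [-1.6, -0.9, 3.0]
tcp_pos: [0.6104, 0.053, 0.0263]
wrist_force: [-1.3, 0.3, 3.2]
tcp_pos: [0.6104, 0.053, 0.0252]
wrist_force: [-1.6, -0.2, 3.8]
tcp_pos: [0.6104, 0.053, 0.0246]
wrist_force: [-1.2, 0.8, 3.4]
```

```bash
python3 -m jog '[[1,0,0,0.0005,0]]' | egrep 'tcp|wrist'; python3 -m jog '[[1,0,0,0.0005,0]]'| egrep 'tcp|wrist'
```

```text
tcp_pos: [0.6104, 0.053, 0.0241]
wrist_force: [-1.4, -0.4, 4.0]
tcp_pos: [0.6104, 0.053, 0.0236]
wrist_force: [-1.6, 0.0, 4.5]
```

```bash
python3 -m jog '[[1,0,0,0.0005,0]]' | egrep 'tcp|wrist'; python3 -m jog '[[1,0,0,0.0005,0]]'| egrep 'tcp|wrist'
```

```text
tcp_pos: [0.6104, 0.0531, 0.0231]
wrist_force: [-0.7, 0.1, 4.9]
tcp_pos: [0.6104, 0.053, 0.0229]
wrist_force: [-3.0, 0.5, 8.8]
```

```bash
python3 -m jog '[[1,0,0,0.0005,0]]' | egrep 'tcp|wrist'; python3 -m jog '[[1,0,0,0.0003,0],[1,0,0,0,0]]'| egrep 'tcp|wrist'
```

```text
tcp_pos: [0.6104, 0.053, 0.0229]
wrist_force: [-4.5, 0.2, 12.5]
tcp_pos: [0.6104, 0.053, 0.0229]
wrist_force: [-4.3, -0.6, 10.3]
```

The force rises and the motion has stopped, so the piece is home. Withdrawing straight up.

```bash
python3 -m jog '[[1,0,0,-0.005,0],[1,0,0,-0.015,0],[1,0,0,-0.03,0],[1,0,0,-0.04,0],[1,0,0,-0.04,0]]' >/dev/null; python3 -m jog '[[1,0,0,-0.04,0],[1,0,0,-0.04,0],[1,0,0,-0.03,0],[1,0,0,-0.01,0],[1,0,0,0,0]]'; python3 -m jog '[[1,0,0,0,0],[1,0,0,0,0],[1,0,0,0,0],[1,0,0,0,0],[1,0,0,0,0]]' >/dev/null
python3 - <<'E'
from h import *
from workcell import env
c=env.read_camera("scene"); todo(env,[.611,.0525,.05])
cv2.imwrite("pics/s8.png",cv2.resize(c["img"][170:305,230:410,::-1],None,fx=4.4,fy=4.4,interpolation=cv2.INTER_CUBIC))
E
```

```text
clock: 9.25
tcp_pos: [0.6124, 0.053, 0.2754]
orientation: [0.001, 0.975, 0.223, 0.003]
wrist_force: [1.0, 0.2, 0.0]
finger_gap: 0.0001
grip_force: 0.0
tcp [0.61   0.0531 0.2707] tilt z [-0.002 -0.    -1.   ] gap -1.0843535694093621e-05 F [-0.48  0.1   0.17] t 9.7167 shift [0.0011 0.0012 0.2207]
```

View pics/s8.png

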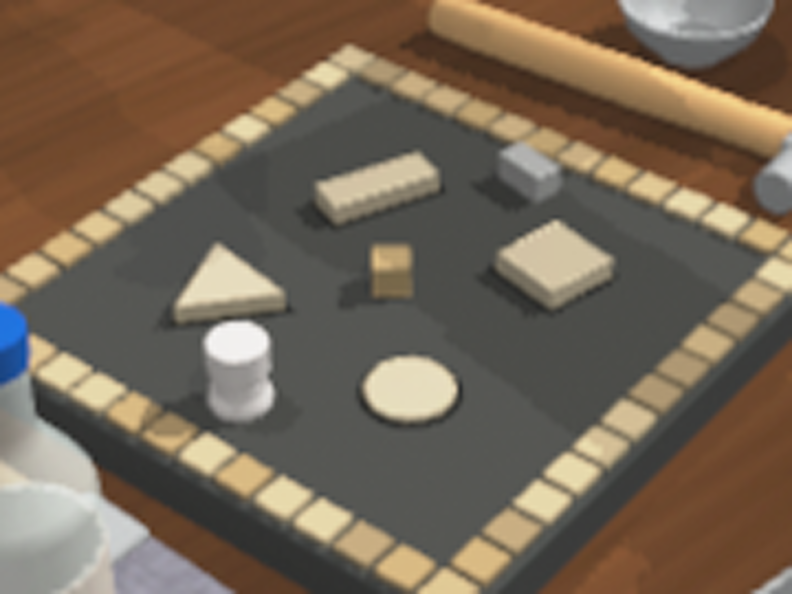

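The round piece, now at about (323,258) in the full image, is seated low. The other three still stand proud, the loose things are where they were, and the arm is clear.

```bash
python3 -c "
from workcell import env
print(env.hand_in())"
```

```text
the job is handed in; nothing more can be done
None
```

The round piece is pressed home (peak force about 12.5 N), the other pieces and loose things look undisturbed in the last picture, the arm is clear, and the job is handed in; no verdict was returned.

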